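# Close the parts box and tuck its flap under the lip

### The job

Close the open parts box: with the fingertips push the flap over from its outer side until it lies flat on the box, then, keeping it down, push it by its rib away from the hinge until its far edge is well tucked beneath the retaining lip and the flap stays shut by itself. Only push: do not pinch the flap or touch its rubber-lined inner face, and leave the nuts in the box and the things around it where they are.

Things in the scene. Friction and masses are not known exactly. Their poses are not given: they have to be found in the camera images.
- parts_box: Open sheet-steel box for small parts, 104 (x) x 120 (y) x 42 high with 3 thick walls, screwed down on a plywood base 150 x 150 x 10; rim 52 above the table. It does not move. Origin: centre of the underside of the base, on the table; +x points from the hinge side (near the robot) to the lip side (far), z up. The flap's hinge line lies parallel to y at x = -56, z = 54; the retaining lip is on the far wall. (Sizes in mm.)
- hinge_mid (a point): middle of the flap's hinge line, on the parts box at (-56, 0, 54); does not move. The barrel is 9 thick. (Sizes in mm.)
- lip_edge (a point): middle of the near lower edge of the retaining lip, on the box at (45, 0, 59.5). The lip is a fixed steel plate 4 thick and 80 long in y that overhangs from a bracket on the far wall; its underside runs level from x = 45 to 61 at z = 59.5, its near margin is bent upward as a lead-in as far as x = 39, z = 68. Folded down flat, the flap (top face z = 56) has 3.5 of play under it. (Sizes in mm.)
- flap_hinge (a joint): angle of the flap about the hinge, rad: 0 = folded down flat on the box (a hard stop), 1.57 = upright, at the start about 1.75 to 2.05 = leaning back towards the robot, at most 2.2. A weak spring pushes it open (about 0.15 N m when flat, less the flap's weight and 0.03 N m friction): let go before it is under the lip, it rises again.
- flap_slide (a joint): how far the flap's leaf has been slid out in its slotted hinge, away from the hinge line, m: 0 to 0.026 (stops); starts at 0 to 0.003. It stays where left: about 4 N of friction. At 0 the far edge lies 86 mm from the hinge line, 15 mm short of the lip's lower edge when flat; at 0.026 it lies 11 mm beneath the lip. If it is slid out by more than about 9 mm too early, the edge comes down on the lip's lead-in and the flap cannot be folded flat until it is pushed back.
- flap_edge (a point): middle of the flap's far (free) edge, on the outer face. The flap is a plain aluminium leaf 4 thick, 104 wide in y, its hinge side held beneath a steel strip that reaches 30 from the hinge line and stands 2.5 above the outer face. Its outer face looks towards the robot at the start and up when folded; folded flat the outer face is at z = 56. (Sizes in mm.)
- rib_foot (a point): foot of the straight push rib on the flap's outer face, at the middle of the side towards the hinge: 58 from the hinge line at slide 0. The rib runs along y, 80 long, 6 thick, 9 high; a fingertip on the face behind it can push the leaf outward. Between the strip and the rib is 28 of plain face. (Sizes in mm.)
- flap_lining: black rubber lining 60 x 96 x 2 on the flap's inner face (the face away from the robot at the start, underneath when folded). Origin on the hinge line. Must not be touched with the fingers. (Sizes in mm.)
- standing_pipe: grey steel pipe offcut standing on end, 42 across, 85 high, loose beside the parts box (sizes in mm). A bystander: leave it where it is. Origin: middle of its underside.
- standing_bolt: steel hexagon bolt standing on its head, 29 across, 70 high, loose beside the parts box (sizes in mm). A bystander: leave it where it is. Origin: middle of its underside.
- wood_block: softwood block 71 x 99 x 42 high, loose on the table to the robot's left of the parts box (sizes in mm). A bystander: leave it where it is. Origin: middle of its underside.
- chalk: white stick of chalk 49 x 63 as it lies, 12 high, loose to the robot's right of the parts box (sizes in mm). A bystander: leave it where it is. Origin: middle of its underside.
- tape_measure: tape measure standing 54 x 80 x 68 high, loose to the robot's right of the parts box (sizes in mm). A bystander: leave it where it is. Origin: middle of its underside.
- nut_1: rusty hexagon nut, 34 x 32 x 14 high, loose on the floor of the parts box, which lies 13 above the table (sizes in mm). A bystander: leave it where it is. Origin: middle of its underside.
- nut_2: rusty hexagon nut, 28 x 30 x 13 high, loose in the parts box (sizes in mm). A bystander: leave it where it is. Origin: middle of its underside.
- nut_3: rusty hexagon nut, 34 x 32 x 14 high, loose in the parts box (sizes in mm). A bystander: leave it where it is. Origin: middle of its underside.
Mind the look-alikes: they are no part of the job. Of the things shaped like the parts_box, the steel one is meant.

How it is judged (in metres and radians):
On the way, in this order (a step that is already met when the one before it is completed fails the run):
1. the flap lies folded down, its edge not yet under the lip (value of joint flap_hinge below 0.1 rad and value of joint flap_slide below 0.014 m), for 0.05 s.
2. the flap's far edge is beneath the lip (value of joint flap_slide above 0.02 m and value of joint flap_hinge below 0.07 rad), for 0.2 s.
At the end, for the whole second after the job is handed in: The flap is held shut by the lip alone: leaf slid out by more than 20 mm (edge at least 5 mm beneath the lip), hinge within 0.07 rad of flat, at rest (all of step 2 and x of flap_edge in the frame of parts_box above 0.049 m and z of flap_edge in the frame of parts_box below 0.0615 m and velocity of joint flap_hinge between -0.05 and 0.05 rad/s); the robot touches nothing.
It fails at once if the flap's lined inner face is touched (the flap is pinched) (contact force between the fingers and flap_lining above 1 N).
It fails at once if a thing beside the parts box is moved by more than 30 mm (distance of any of standing_pipe, standing_bolt, wood_block, chalk, tape_measure from where it was at the start of the episode above 0.03 m).
It fails at once if a nut in the box is moved by more than 30 mm (distance of any of nut_1, nut_2, nut_3 from where it was at the start of the episode above 0.03 m).
It also fails if it takes over 40 s, if anything falls off the work surface, if the arm or the gripper's body presses on something with over 40 N, if the wrist force passes 120 N, or if a joint passes its speed limit or range.

### The arm

A 6-joint arm with a two-finger parallel gripper is mounted at the origin on the work surface; the furniture and walls round the work are solid. World frame = base frame: x ahead of the robot, y to its left, z up, the work surface at z = 0. Lengths are in m, angles in degrees, forces in N, time in s.
With the tool pointing down it reaches from about 0.4 to 0.825 m from the base axis. Payload 7 kg.
Tool frame: the origin (TCP) lies at the very end of the fingers, on their centre line; the grasp point (between the pads) lies 19 mm behind it; z points along the fingers, y is the direction in which the jaws open and shut (so a half turn about z gives the same grasp; the last joint's range is limited). The gripper opens to 88 mm and grips with 3 to 60 N. Pads are 19 mm wide; open, the fingers measure 130 mm over their backs; the gripper's body (78 mm by 193 mm) begins 47 mm behind the grasp point.
Start: joints at [-59.983, 20.546, 0.682, 0, -70.136, -16.507], TCP at [0.158, -0.656, 0.227] pointing down, gripper open.
Joint ranges: [-176.03, 176.03], [-82.01, 121.73], [-58.28, 71.71], [-173.87, 95.51], [-174.79, -0.11], [-173.66, 173.66]. Speed limits (degrees/s): [136.94, 136.94, 172.46, 180, 180, 180].

### API

Orientations are given as [roll, pitch, yaw] about the fixed x, y, z axes, in that order (R = Rz(yaw) Ry(pitch) Rx(roll)).
In Python, from plant import telemetry, snapshot, calibration, workorder gives the robot as it stands. The module is installed in compiled form; this text tells all that it offers.
- The arm moves only by the tool step_arm, never from a script. Its argument "plan" is text: rows parted by semicolons, each of 7 numbers parted by spaces: the finger opening in cm, from 0 to 8.76, then the shift along the tool's x, y, z in cm, then the turn, a rotation vector about the tool's x, y, z in degrees. A call has 1 to 12 rows; each row shifts and turns the commanded pose from where the row before left it, along the tool's axes as they then stand; what a row does not reach is not made up. A row lasts 1/12 s, in which the tool goes at most 41.7 mm and 7.16 degrees, less where a joint would pass 70% of its speed; a pose out of reach is approached as far as the arm can. A call with a gripper value outside its range is refused whole. The fingers move at their own pace and stop on an object; the grip force is fixed at half the most. Time passes only in rows, so rows that do not move let the fingers close. It gives the time, the measured TCP pose, the force and the opening at its end, in the units of the state.
- telemetry.get_obs(): the state, without advancing time (a new reading comes with each control period).
- snapshot(name): name is "scene" or "top" or "wrist"; returns the picture (384x512x3 uint8, blue, green, red); there is no depth.
- calibration(name): a dict with "K" (3x3 intrinsics, pixels), "camera_from_world" (4x4, takes a point from world to camera coordinates). Camera axes: x right, y up, looking along -z (the intrinsics and any distortion apply to the point x, -y, -z); pixel columns grow to the right and rows downward; lengths in m; the calibration is good to about 2 mm. A picture is of the moment at which its call begins: read the wrist's pose just before it. calibration takes no time and is no camera call; for the wrist camera it gives the pose at the moment of the call.
- workorder.close_job(): hands the job in, once; it reports no verdict.
The state is a dict: "clock": time; "joint_pos": joint angles; "qvel": joint speeds; "tau": joint torques, N m; "tool_pos": TCP position; "orientation": TCP orientation; "force": force on the tool from outside, world axes, zero at the start; "moment": the same for the moment, N m; "opening": finger opening in m.
Only numpy, scipy, OpenCV 4.12 (cv2) and the standard library are available. Lean on these libraries where they do the work, as an engineer would, in place of code of your own. Each camera call takes 0.05 s, during which the arm holds its last target.

## Working session

There is one attempt and no reset: what is moved stays moved. The work goes in short steps, Python scripts to look and compute and a tool call to move; the robot and the scene stay as the last step left them, time stands still between calls to the robot, and variables do not carry over. Pictures are saved under pics/ and viewed, and the job is handed in when it is done.

Besides the shell and the picture viewer there is one more tool, called after ">>>" by a JSON object that holds its "fn" and its "kwargs". step_arm: Moves the arm, as the interface text tells. Its arguments: {"type":"object","properties":{"plan":{"type":"string"}},"required":["plan"]}

```bash
mkdir -p pics; python3 - <<'E'
from plant import telemetry, snapshot, calibration
import cv2
o=telemetry.get_obs();print(o)
for n in("scene","top","wrist"):
    c=calibration(n);print(n,c)
    cv2.imwrite(f"pics/{n}0.png",snapshot(n))
E
```

```text
{'clock': 0.0, 'joint_pos': array([-5.99796966e+01,  2.05906854e+01,  6.33737272e-01, -1.75391517e-02,
       -7.01363305e+01, -1.65049297e+01]), 'qvel': array([-0.02448416,  0.05021379,  0.00295684, -0.00528262,  0.00254169,
       -0.02729812]), 'tau': array([-6.14140981e-05, -5.82718313e+01,  2.93056995e+01,  6.99693963e+00,
        6.89837529e-03, -1.31207166e-04]), 'tool_pos': array([ 0.15757372, -0.65584963,  0.225639  ]), 'orientation': array([ 1.79905880e+02, -1.06938785e-02, -1.66490590e+02]), 'force': array([-0.0974036 , -0.34952205, -0.16581726]), 'moment': array([-0.01628154, -0.02299671,  0.00306699]), 'opening': 0.08808748536419073}
scene {'K': array([[392.64740131,   0.        , 251.38720712],
       [  0.        , 392.64740131, 189.35122863],
       [  0.        ,   0.        ,   1.        ]]), 'camera_from_world': array([[ 0.70861417, -0.70527978,  0.02112763, -0.36004298],
       [ 0.29348955,  0.32184252,  0.90015625, -0.20947508],
       [-0.64166178, -0.63166274,  0.43505441, -0.78101824],
       [ 0.        ,  0.        ,  0.        ,  1.        ]])}
top {'K': a
[... 346 characters left out ...]
      [-5.58110923e-02, -4.45114708e-04,  9.98441247e-01,
        -9.84834553e-01],
       [ 0.00000000e+00,  0.00000000e+00,  0.00000000e+00,
         1.00000000e+00]])}
wrist {'K': array([[273.95994801,   0.        , 252.43304952],
       [  0.        , 273.95994801, 191.46156251],
       [  0.        ,   0.        ,   1.        ]]), 'camera_from_world': array([[-2.33713529e-01,  9.72305141e-01,  8.36414574e-04,
         6.74347347e-01],
       [-9.28167239e-01, -2.22847667e-01, -2.98067934e-01,
         3.65205981e-02],
       [-2.89626592e-01, -7.04388413e-02,  9.54544293e-01,
        -3.91209679e-01],
       [ 0.00000000e+00,  0.00000000e+00,  0.00000000e+00,
         1.00000000e+00]])}
```

View pics/scene0.png

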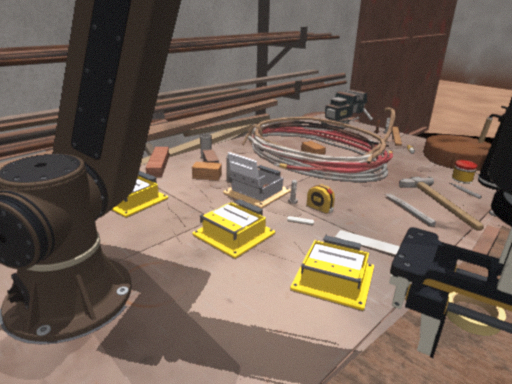

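View pics/top0.png

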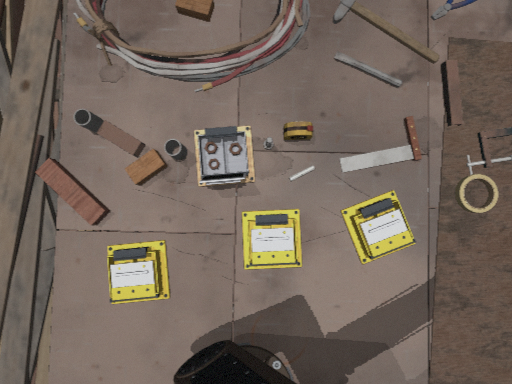

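The steel box with its open flap is at about (225,155) in the top view. The three yellow boxes are look-alikes. I'll zoom in.

```bash
python3 - <<'E'
import cv2
a=cv2.imread("pics/top0.png")[105:200,150:310];cv2.imwrite("pics/topz.png",cv2.resize(a,None,fx=5,fy=5,interpolation=cv2.INTER_CUBIC))
a=cv2.imread("pics/scene0.png")[130:230,190:350];cv2.imwrite("pics/scenez.png",cv2.resize(a,None,fx=5,fy=5,interpolation=cv2.INTER_CUBIC))
E
```

```text
(no output)
```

View pics/topz.png

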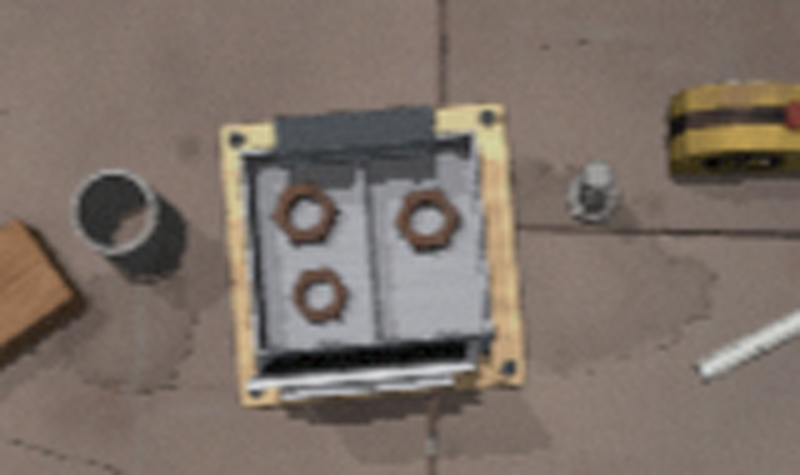

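View pics/scenez.png

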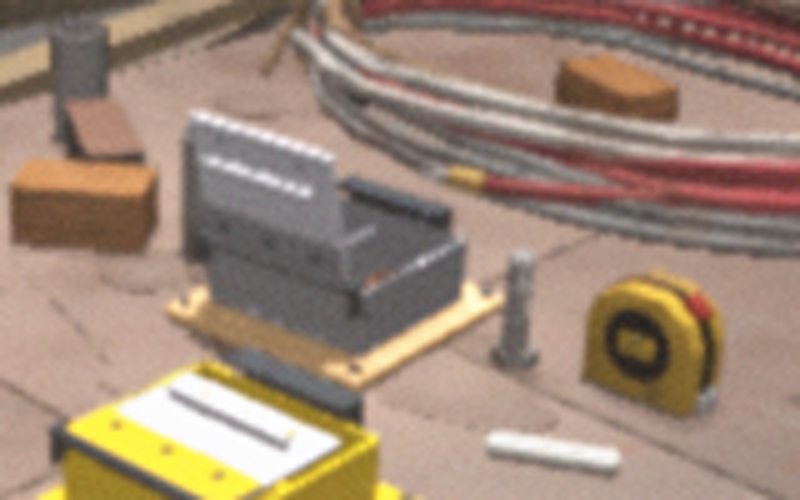

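```bash
cat > h.py <<'E'
import numpy as np
from plant import telemetry, snapshot, calibration
def proj(n,P,c=None):
    c=c or calibration(n);P=np.atleast_2d(P);T=c["camera_from_world"]
    p=P@T[:3,:3].T+T[:3,3];q=np.c_[p[:,0],-p[:,1],-p[:,2]]@c["K"].T
    return q[:,:2]/q[:,2:]
def box(x,y,w,P):
    P=np.atleast_2d(P)/1000;c,s=np.cos(w),np.sin(w)
    return np.c_[x+c*P[:,0]-s*P[:,1],y+s*P[:,0]+c*P[:,1],P[:,2]]
def flap(th,sl,s,y,h): # s along leaf from hinge at slide 0, h above outer face (mm); outer face at 2 above hinge line
    s=s+sl;c,S=np.cos(th),np.sin(th)
    return [-56+s*c-(2+h)*S, y, 54+s*S+(2+h)*c]
E
python3 - <<'E'
from h import *
from scipy.optimize import least_squares
Z=lambda a,ox,oy:(np.array(a)+.5)/5-.5+[ox,oy]
ct=calibration("top");cs=calibration("scene")
top=Z([(220,127),(503,104),(523,385),(242,405)],150,105)
tb=[(75,75,10),(75,-75,10),(-75,-75,10),(-75,75,10)]
sc=Z([(358,388),(167,310),(505,297)],190,130); sb=[(-75,-75,5),(-75,75,5),(75,-75,5)]
fe=Z([(190,110),(333,158)],190,130)
def r(p,f=False):
    a=(proj("top",box(*p[:3],tb),ct)-top).ravel();b=(proj("scene",box(*p[:3],sb),cs)-sc).ravel()
    d=(proj("scene",box(*p[:3],[flap(p[3],p[4],86,52,0),flap(p[3],p[4],86,-52,0)]),cs)-fe).ravel()
    return np.r_[a,b,d,(p[4]-1.5)/3]
s=least_squares(r,[.55,.05,0,1.9,1.5]);print(s.x,np.degrees(s.x[2]));print(r(s.x).round(1))
p=s.x
print(box(*p[:3],[(-56,0,54),(45,0,59.5)]))
np.save("p.npy",p)
E
```

```text
[0.60222512 0.07239467 0.10574089 1.74714475 1.63128002] 6.058506551377185
[-0.2 -0.8  0.2 -0.8  0.9 -0.2 -0.3  0.5 -0.4  0.1 -1.   0.3 -0.3  1.
  0.2  0.3 -0.1 -0.3  0. ]
[[0.5465379  0.06648421 0.054     ]
 [0.64697377 0.07714415 0.0595    ]]
```

The fit is good to within 1 px: box yaw is about 6°, with the hinge at (0.547, 0.066). I'll move over in front of it.

>>> {"fn": "step_arm", "kwargs": {"plan": "0 -2.9 2.8 -0.2 0 0 0.6;0 -2.9 2.8 -0.2 0 0 0.6;0 -2.9 2.8 -0.2 0 0 0.6;0 -2.9 2.8 -0.2 0 0 0.6;0 -2.9 2.8 -0.2 0 0 0.6;0 -2.9 2.8 -0.2 0 0 0.6;0 -2.9 2.8 -0.2 0 0 0.6;0 -2.9 2.8 -0.2 0 0 0.6;0 -2.9 2.8 -0.2 0 0 0.6;0 -2.9 2.8 -0.2 0 0 0.6;0 -2.9 2.8 -0.2 0 0 0.6;0 -2.9 2.8 -0.2 0 0 0.6"}}

```text
clock: 1.15
tool_pos: [0.4411, -0.2623, 0.2509]
orientation: [180.0, 0.0, -173.7]
force: [0.6, -0.6, 0.7]
opening: 0.0133
```

>>> {"fn": "step_arm", "kwargs": {"plan": "0 -0.15 3.9 0 0 0 0;0 -0.15 3.9 0 0 0 0;0 -0.15 3.9 0 0 0 0;0 -0.15 3.9 0 0 0 0;0 -0.15 3.9 0 0 0 0;0 -0.15 3.9 0 0 0 0;0 -0.15 3.9 0 0 0 0;0 -0.15 3.9 0 0 0 0;0 0 0 0 0 0 0;0 0 0 0 0 0 0"}}

```text
clock: 1.98
tool_pos: [0.4177, 0.0493, 0.2506]
orientation: [180.0, 0.0, -173.4]
force: [-0.9, -0.7, 0.7]
opening: 0.0002
```

>>> {"fn": "step_arm", "kwargs": {"plan": "0 0 0 0 0 -7 0;0 0 0 0 0 -7 0;0 0 0 0 0 -7 0;0 0 0 0 0 -7 0;0 0 0 0 0 -7 0;0 0 0 0 0 -7 0;0 0 0 0 0 -7 0;0 0 0 0 0 0 0;0 0 0 0 0 0 0"}}

```text
clock: 2.73
tool_pos: [0.4567, 0.0281, 0.3339]
orientation: [178.0, 41.7, -174.1]
force: [0.1, -0.1, -0.4]
opening: 0.0
```

```bash
python3 - <<'E'
from h import *
import cv2
o=telemetry.get_obs();print(o["joint_pos"].round(1),o["force"])
c=calibration("wrist");np.savez("cw1.npz",**c)
cv2.imwrite("pics/w1.png",cv2.resize(snapshot("wrist"),None,fx=1.5,fy=1.5,interpolation=cv2.INTER_CUBIC))
E
```

```text
[  41.8  -32.5  -58.2   40.1  -34.2 -152.8] [ 0.12992513 -0.07277251 -0.43849856]
```

View pics/w1.png

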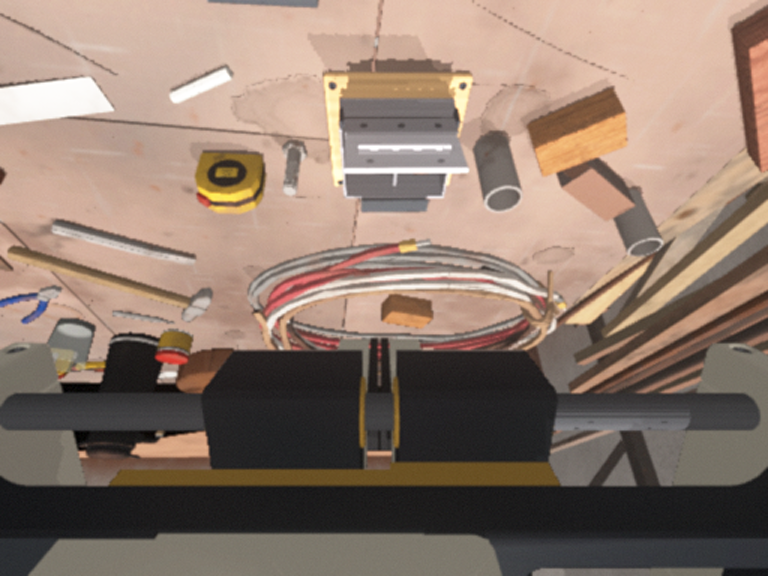

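Joint 3 is at its limit, so a large forward tilt isn't available here, and I'll use a nearly vertical tool instead. This view clearly shows the flap (edge y≈165, rib y≈148), so I'll refine its angle.

```bash
python3 - <<'E'
from h import *
import cv2
im=cv2.imread("pics/w1.png");c=dict(np.load("cw1.npz"));p=np.load("p.npy")
S=4
a=cv2.resize(im[60:220,310:490],None,fx=S,fy=S,interpolation=cv2.INTER_CUBIC)
def pt(P,col):
    for q in proj("wrist",box(*p[:3],P),c)*1.5: cv2.circle(a,tuple(int(v) for v in (q-[310,60])*S),3,col,-1)
pt([(x,y,10) for x in(-75,75) for y in (-75,75)],(0,0,255))
pt([(45,40,63),(45,-40,63)],(0,0,255))
for th,col in((1.75,(0,255,0)),(1.85,(255,0,0)),(1.95,(0,255,255))):
    pt([flap(th,1.5,86,52,0),flap(th,1.5,86,-52,0),flap(th,1.5,64,40,9),flap(th,1.5,64,-40,9)],col)
cv2.imwrite("pics/w1z.png",a[:600,:800])
E
```

```text
(no output)
```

View pics/w1z.png

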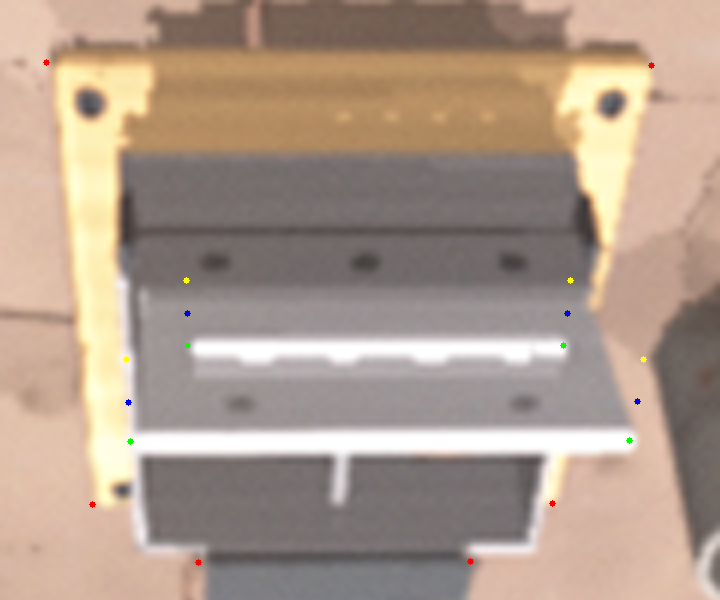

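```bash
cat >> h.py <<'E'
from scipy.spatial.transform import Rotation as Ro
def state():
    o=telemetry.get_obs();return o,Ro.from_euler("xyz",o["orientation"],degrees=True)
def need(tb,phi=0):
    p=np.load("p.npy");o,R=state();t=box(*p[:3],tb)[0]
    Rd=Ro.from_euler("z",p[2])*Ro.from_euler("y",-np.radians(phi))*Ro.from_matrix(np.array([[-1,0,0],[0,1,0],[0,0,-1]]))
    rv=(R.inv()*Rd).as_rotvec(degrees=True)
    return R.inv().apply(t-o["tool_pos"])*100, rv, Rd.inv().apply(t-o["tool_pos"])*100
def tb():
    p=np.load("p.npy");o,R=state();d=Ro.from_euler("z",-p[2]).apply(o["tool_pos"]-[p[0],p[1],0])*1000
    f=Ro.from_euler("z",-p[2]).apply(o["force"]);return d.round(1),f.round(1),o["orientation"].round(1),o["joint_pos"].round(1)
E
python3 -c "
from h import *
print(tb());print(need((-125,0,200)))"
```

```text
(array([-149.4,  -28.1,  332.9]), array([-0.1,  0.8,  0. ]), array([ 178.1,   41.6, -174. ]), array([  41.9,  -32.4,  -58.3,   40. ,  -34.2, -152.9]))
(array([ 6.98994058,  2.42513452, 11.64692692]), array([ 1.82274946, 41.55154909,  0.62186641]), array([-2.44030259,  2.81428304, 13.28593947]))
```

>>> {"fn": "step_arm", "kwargs": {"plan": "0 0 0 0 0.3 6.9 0.1;0 0 0 0 0.3 6.9 0.1;0 0 0 0 0.3 6.9 0.1;0 0 0 0 0.3 6.9 0.1;0 0 0 0 0.3 6.9 0.1;0 0 0 0 0.3 6.9 0.1;0 0 0 0 0 0 0;0 0 0 0 0 0 0;0 0 0 0 0 0 0"}}

```text
clock: 3.53
tool_pos: [0.4579, 0.0294, 0.3319]
orientation: [-179.9, 0.9, -173.9]
force: [-0.1, -0.3, -0.1]
opening: 0.0002
```

```bash
python3 -c "
from h import *
print(tb());print(need((-125,0,200)))"
```

```text
(array([-148. ,  -27.6,  331.9]), array([-0.1, -0.3, -0.1]), array([-179.9,    0.9, -173.9]), array([  28.8,   -4.3,  -15.5,    0.5,  -77.9, -112.7]))
(array([-2.09155801,  2.77588129, 13.22293328]), array([-0.09859993,  0.93407887,  0.07241457]), array([-2.30338401,  2.75592964, 13.19186759]))
```

>>> {"fn": "step_arm", "kwargs": {"plan": "0 -0.3 0.4 3.4 0 0.9 0;0 -0.3 0.4 3.4 0 0 0;0 -0.3 0.4 3.4 0 0 0;0 -0.3 0.4 3.4 0 0 0;0 -0.3 0.4 3.4 0 0 0;0 -0.3 0.4 3.4 0 0 0;0 -0.3 0.4 3.8 0 0 0;0 0 0 0 0 0 0;0 0 0 0 0 0 0"}}

```text
clock: 4.28
tool_pos: [0.4758, 0.0589, 0.092]
orientation: [-179.9, 0.1, -173.8]
force: [0.9, 0.8, 1.4]
opening: 0.0004
```

```bash
python3 -c "
from h import *
print(tb());print(need((-95,0,90)))"
```

```text
(array([-1.271e+02, -1.000e-01,  9.200e+01]), array([1. , 0.7, 1.4]), array([-1.799e+02,  1.000e-01, -1.738e+02]), array([  30.8,   10. ,  -33.9,    0.2,  -46. , -114.7]))
(array([-3.21395467e+00,  2.00083815e-03,  2.02840569e-01]), array([-0.10881204,  0.10153278,  0.16683082]), array([-3.21429018,  0.01097974,  0.1971572 ]))
```

>>> {"fn": "step_arm", "kwargs": {"plan": "0 -1 0 0 0 0 0;0 -1 0 0 0 0 0;0 -1 0 0 0 0 0;0 -1 0 0 0 0 0;0 -0.8 0 0 0 0 0;0 -0.8 0 0 0 0 0;0 -0.8 0 0 0 0 0;0 -0.8 0 0 0 0 0;0 -0.7 0 0 0 0 0;0 0 0 0 0 0 0"}}

```text
clock: 5.12
tool_pos: [0.557, 0.0678, 0.0918]
orientation: [-179.9, 0.2, -173.9]
force: [-1.5, 0.2, -0.1]
opening: 0.0006
```

```bash
python3 - <<'E'
from h import *
import cv2
print(tb())
c=calibration("wrist")
cv2.imwrite("pics/w2.png",cv2.resize(snapshot("wrist"),None,fx=1.5,fy=1.5))
cv2.imwrite("pics/s2.png",cv2.resize(snapshot("scene")[110:240,170:360],None,fx=4,fy=4,interpolation=cv2.INTER_CUBIC))
E
```

```text
(array([-45.5,   0.2,  91.8]), array([-1.5,  0.3, -0.1]), array([-179.9,    0.2, -173.9]), array([  27. ,   17. ,  -24.1,    0.2,  -48.7, -111. ]))
```

View pics/s2.png

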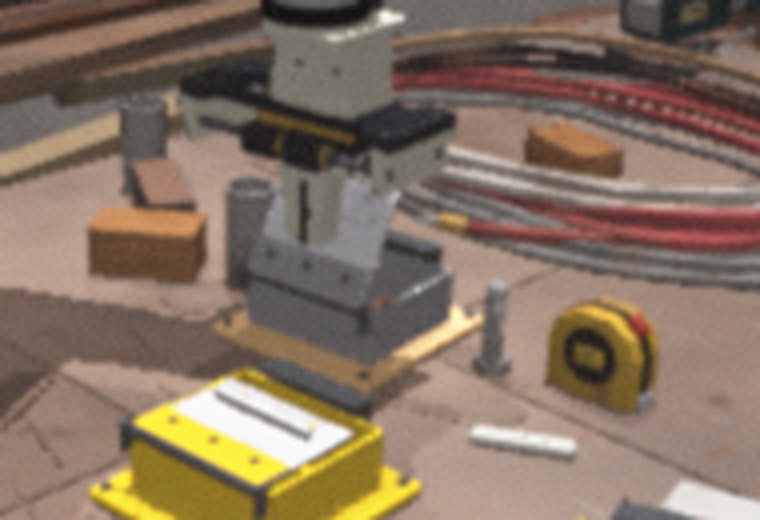

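View pics/w2.png

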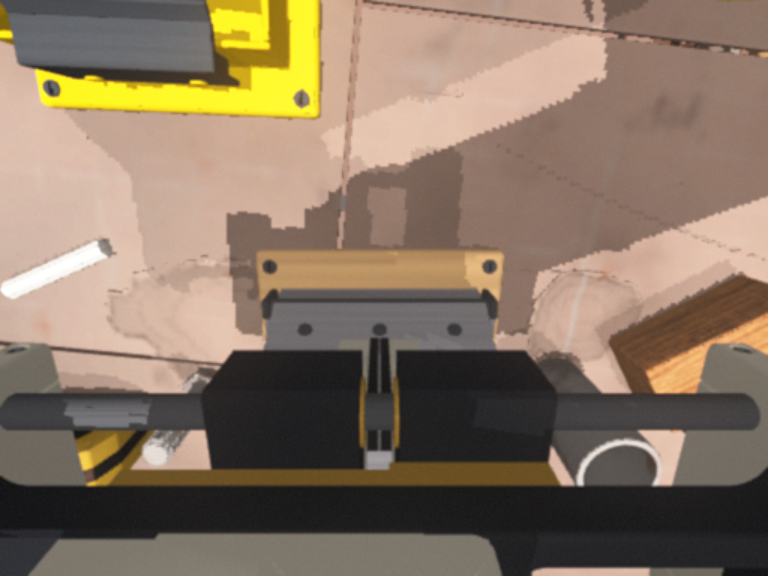

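The flap follows the fingers, with the tip centred between the strip and the rib. I'll carry on along the arc.

>>> {"fn": "step_arm", "kwargs": {"plan": "0 -0.6 0 0.15 0 0 0;0 -0.6 0 0.15 0 0 0;0 -0.6 0 0.35 0 0 0;0 -0.5 0 0.4 0 0 0;0 -0.4 0 0.55 0 0 0;0 -0.4 0 0.6 0 0 0;0 0 0 0 0 0 0"}}

```text
clock: 5.8
tool_pos: [0.5877, 0.0713, 0.0692]
orientation: [-180.0, 0.2, -173.9]
force: [-0.5, -0.6, 0.6]
opening: 0.0005
```

```bash
python3 -c "
from h import *
print(tb())"
```

```text
(array([-14.5,   0.4,  69.2]), array([-0.5, -0.5,  0.6]), array([-180. ,    0.2, -173.9]), array([  25.9,   21.1,  -21.4,    0.2,  -47.3, -109.9]))
```

>>> {"fn": "step_arm", "kwargs": {"plan": "0 -0.1 0 0.4 0 0 0;0 -0.1 0 0.5 0 0 0;0 0 0 0.4 0 0 0;0 0 0 0.1 0 0 0;0 0 0 0 0 0 0;0 0 0 0 0 0 0"}}

```text
clock: 6.3
tool_pos: [0.5896, 0.0716, 0.0568]
orientation: [-180.0, 0.3, -173.8]
force: [1.5, 0.5, 1.3]
opening: 0.0003
```

```bash
python3 - <<'E'
from h import *
import cv2
print(tb())
cv2.imwrite("pics/w3.png",cv2.resize(snapshot("wrist"),None,fx=1.5,fy=1.5))
cv2.imwrite("pics/s3.png",cv2.resize(snapshot("scene")[130:230,190:330],None,fx=5,fy=5,interpolation=cv2.INTER_CUBIC))
E
```

```text
(array([-12.6,   0.5,  56.8]), array([1.6, 0.3, 1.3]), array([-180. ,    0.3, -173.8]), array([  25.8,   22.1,  -21.9,    0.2,  -45.7, -109.8]))
```

View pics/s3.png

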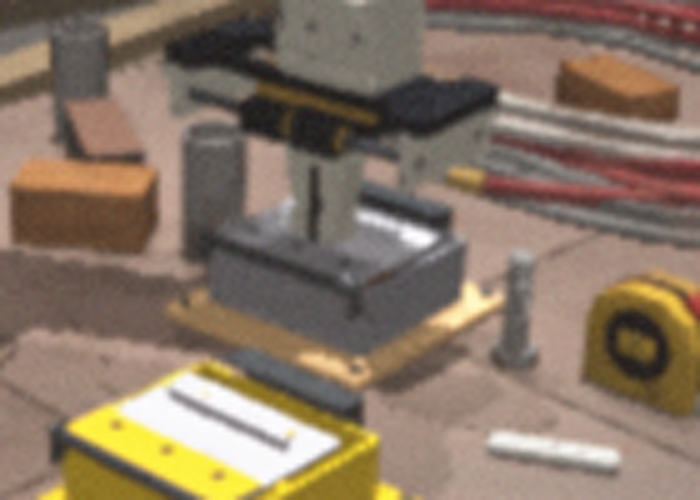

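The flap is nearly flat. I'll press a bit more to feel the stop.

>>> {"fn": "step_arm", "kwargs": {"plan": "0 0 0 0.1 0 0 0;0 0 0 0.1 0 0 0;0 0 0 0 0 0 0;0 0 0 0 0 0 0"}}

```text
clock: 6.73
tool_pos: [0.5896, 0.0716, 0.0558]
orientation: [-180.0, 0.3, -173.8]
force: [-1.7, -0.1, 11.4]
opening: 0.0006
```

It hit the hard stop at z = 55.8 mm with 11 N, so the flap is flat. Now I'll push against the rib.

>>> {"fn": "step_arm", "kwargs": {"plan": "0 -0.2 0 0 0 0 0;0 -0.2 0 0 0 0 0;0 -0.2 0 0 0 0 0;0 -0.2 0 0 0 0 0;0 -0.2 0 0 0 0 0;0 -0.2 0 0 0 0 0;0 0 0 0 0 0 0"}}

```text
clock: 7.32
tool_pos: [0.601, 0.0728, 0.0556]
orientation: [-180.0, 0.3, -173.8]
force: [-3.4, 0.7, 11.5]
opening: 0.0004
```

```bash
python3 -c "
from h import *
print(tb())"
```

```text
(array([-1.2,  0.5, 55.6]), array([-3.3,  1. , 11.5]), array([-180. ,    0.3, -173.8]), array([ 2.540e+01,  2.310e+01, -2.040e+01,  1.000e-01, -4.630e+01,
       -1.094e+02]))
```

>>> {"fn": "step_arm", "kwargs": {"plan": "0 -0.2 0 0 0 0 0;0 -0.2 0 0 0 0 0;0 -0.2 0 0 0 0 0;0 -0.2 0 0 0 0 0;0 -0.2 0 0 0 0 0;0 -0.2 0 0 0 0 0;0 -0.2 0 0 0 0 0;0 0 0 0 0 0 0"}}

```text
clock: 7.98
tool_pos: [0.6133, 0.0739, 0.0551]
orientation: [-180.0, 0.1, -173.9]
force: [-7.2, 1.5, 12.7]
opening: 0.0005
```

```bash
python3 -c "
from h import *
print(tb())"
```

```text
(array([11.1,  0.4, 55.1]), array([-7. ,  2.3, 12.7]), array([-1.800e+02,  1.000e-01, -1.739e+02]), array([ 2.500e+01,  2.410e+01, -1.860e+01,  1.000e-01, -4.720e+01,
       -1.089e+02]))
```

>>> {"fn": "step_arm", "kwargs": {"plan": "0 -0.2 0 0 0 0 0;0 -0.2 0 0 0 0 0;0 -0.2 0 0 0 0 0;0 -0.2 0 0 0 0 0;0 0 0 0 0 0 0;0 0 0 0 0 0 0"}}

```text
clock: 8.48
tool_pos: [0.6194, 0.0739, 0.0548]
orientation: [-179.9, -0.1, -173.9]
force: [-10.3, -0.3, 13.7]
opening: 0.0002
```

```bash
python3 - <<'E'
from h import *
import cv2
print(tb())
cv2.imwrite("pics/t4.png",cv2.resize(snapshot("top")[105:200,170:290],None,fx=5,fy=5,interpolation=cv2.INTER_CUBIC))
cv2.imwrite("pics/s4.png",cv2.resize(snapshot("scene")[130:230,190:330],None,fx=5,fy=5,interpolation=cv2.INTER_CUBIC))
E
```

```text
(array([17.2, -0.3, 54.8]), array([-10.3,   0.8,  13.7]), array([-1.799e+02, -1.000e-01, -1.739e+02]), array([ 2.470e+01,  2.470e+01, -1.770e+01,  1.000e-01, -4.770e+01,
       -1.087e+02]))
```

View pics/s4.png

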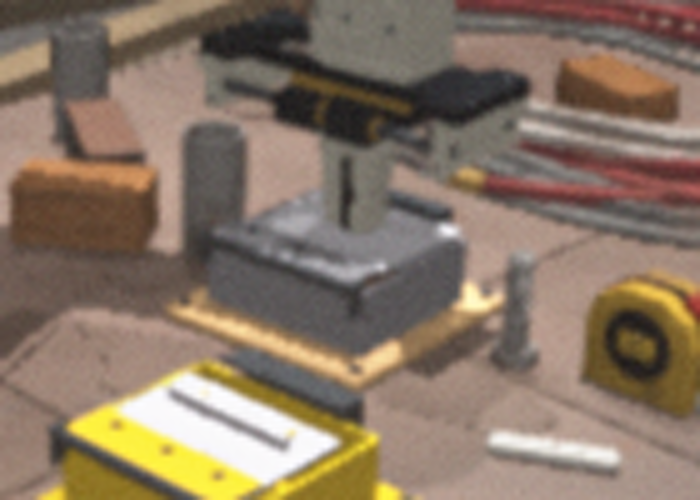

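>>> {"fn": "step_arm", "kwargs": {"plan": "0 -0.2 0 0 0 0 0;0 -0.2 0 0 0 0 0;0 -0.2 0 0 0 0 0;0 0 0 0 0 0 0;0 0 0 0 0 0 0;0 0 0 0 0 0 0"}}

```text
clock: 9.08
tool_pos: [0.621, 0.0737, 0.0539]
orientation: [-179.9, -0.6, -173.9]
force: [-23.8, 1.2, 20.8]
opening: 0.0002
```

```bash
python3 -c "
from h import *
print(tb())"
```

```text
(array([18.8, -0.7, 53.9]), array([-23.5,   3.7,  20.8]), array([-179.9,   -0.6, -173.9]), array([ 2.460e+01,  2.510e+01, -1.700e+01, -1.000e-01, -4.840e+01,
       -1.085e+02]))
```

The end stop is reached: TCP at 18.8 mm, force up to 24 N, which corresponds to about 26 mm of slide. I'll ease off and lift straight up, so the leaf isn't dragged back.

>>> {"fn": "step_arm", "kwargs": {"plan": "0 0.2 0 -0.1 0 0 0;0 0.2 0 -0.2 0 0 0;0 0 0 -0.2 0 0 0;0 0 0 -0.3 0 0 0;0 0 0 -0.6 0 0 0;0 0 0 -1 0 0 0;0 0 0 -2 0 0 0;0 0 0 -3 0 0 0;0 0 0 -4 0 0 0;0 0 0 -4 0 0 0;0 0 0 0 0 0 0"}}

```text
clock: 10.0
tool_pos: [0.6287, 0.076, 0.2192]
orientation: [179.9, 1.1, -173.8]
force: [1.4, -0.4, 1.4]
opening: 0.0002
```

>>> {"fn": "step_arm", "kwargs": {"plan": "0 4 0 0 0 0 0;0 4 0 0 0 0 0;0 4 0 0 0 0 0;0 0 -4 -2 0 0 0;0 0 -4 -2 0 0 0;0 0 -4 -2 0 0 0;0 0 -4 0 0 0 0;0 0 -4 0 0 0 0;0 0 -4 0 0 0 0;0 0 0 0 0 0 0;0 0 0 0 0 0 0"}}

```text
clock: 10.92
tool_pos: [0.5294, -0.1702, 0.2647]
orientation: [-180.0, 0.3, -174.1]
force: [-0.4, 1.0, 0.2]
opening: 0.0001
```

```bash
python3 - <<'E'
from h import *
import cv2
print(tb())
p=np.load("p.npy");S=5
for n,(r0,r1,c0,c1) in dict(top=(105,200,150,310),scene=(130,230,190,350)).items():
    a=cv2.resize(snapshot(n)[r0:r1,c0:c1],None,fx=S,fy=S,interpolation=cv2.INTER_CUBIC)
    cv2.imwrite(f"pics/{n}5.png",a)
    for P,col in((flap(0,26,58,40,9),(0,0,255)),(flap(0,26,58,-40,9),(0,0,255)),(flap(0,26,86,52,0),(0,255,0)),(flap(0,26,86,-52,0),(0,255,0)),(flap(0,20,58,-40,9),(255,0,0))):
        q=proj(n,box(*p[:3],P))[0];cv2.circle(a,tuple(int(v) for v in (q-[c0,r0])*S),3,col,-1)
    cv2.imwrite(f"pics/{n}5m.png",a)
E
```

```text
(array([ -98. , -233.6,  264.7]), array([-0.3,  1.1,  0.2]), array([-180. ,    0.3, -174.1]), array([  2.4,   7.8, -11.3,   0. , -70.5, -86.4]))
```

View pics/top5m.png

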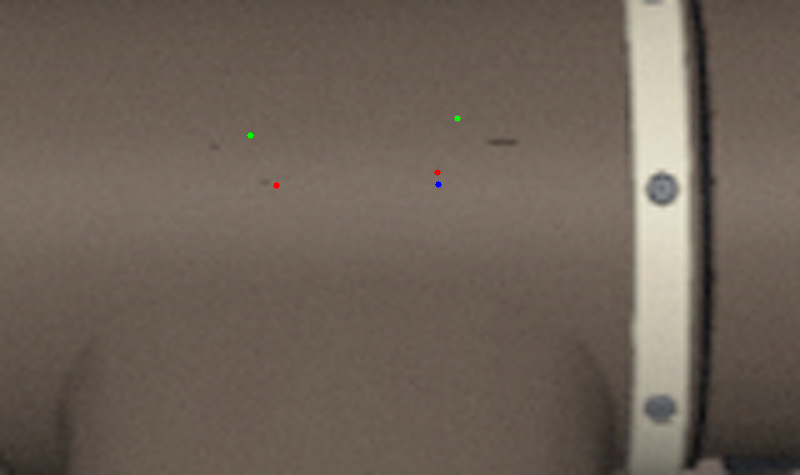

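View pics/scene5m.png

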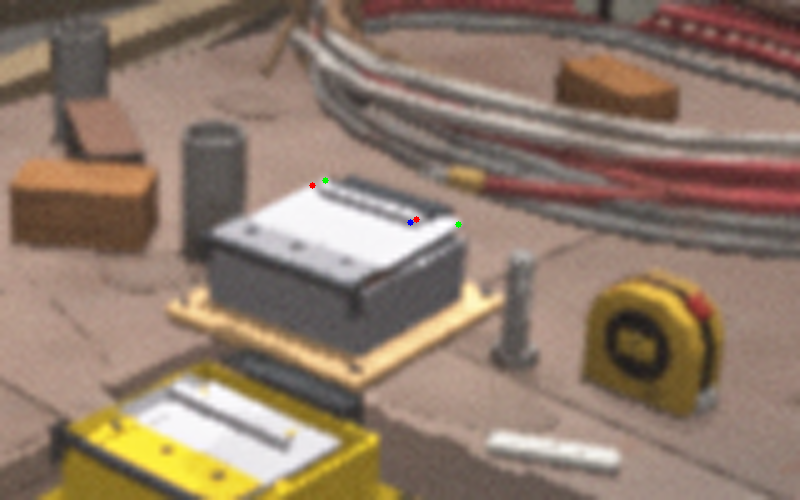

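The scene view shows the flap shut with nothing touching it, and the rib matches the 26 mm model point. The arm blocks the top view, so I'll move aside for one more check.

>>> {"fn": "step_arm", "kwargs": {"plan": "0 0 -4 0 0 0 0;0 0 -4 0 0 0 0;0 0 -4 0 0 0 0;0 0 -4 0 0 0 0;0 0 -4 0 0 0 0;0 1 -4 0 0 0 0;0 1 -4 0 0 0 0;0 1 -4 0 0 0 0;0 1 -4 0 0 0 0;0 1 -4 0 0 0 0;0 0 0 0 0 0 0;0 0 0 0 0 0 0"}}

```text
clock: 12.02
tool_pos: [0.5227, -0.5718, 0.2627]
orientation: [180.0, 0.2, -173.9]
force: [0.8, 0.7, 0.6]
opening: 0.0008
```

```bash
python3 - <<'E'
from h import *
import cv2
p=np.load("p.npy");S=5;c0,r0=150,105
a=cv2.resize(snapshot("top")[105:200,150:310],None,fx=S,fy=S,interpolation=cv2.INTER_CUBIC)
for P,col in((flap(0,26,58,40,9),(0,0,255)),(flap(0,26,58,-40,9),(0,0,255)),(flap(0,26,86,52,0),(0,255,0)),(flap(0,26,86,-52,0),(0,255,0)),(flap(0,20,58,-40,9),(255,0,0))):
    q=proj("top",box(*p[:3],P))[0];cv2.circle(a,tuple(int(v) for v in (q-[c0,r0])*S),3,col,-1)
cv2.imwrite("pics/top6m.png",a)
E
```

```text
(no output)
```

View pics/top6m.png

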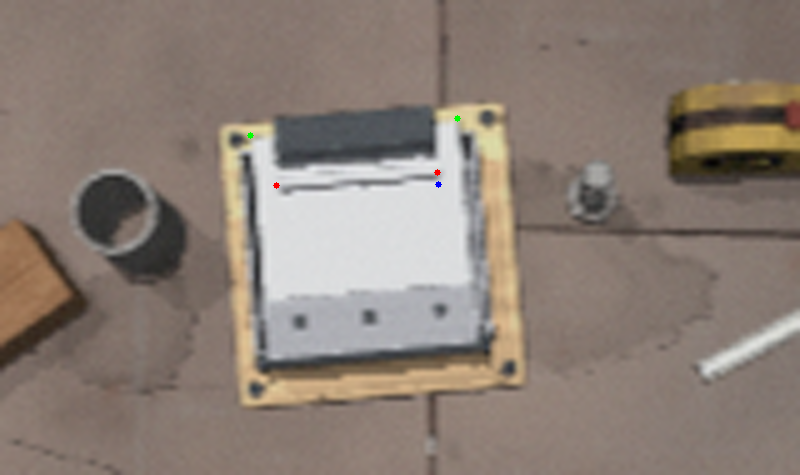

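```bash
python3 -c "
from plant import workorder
print(workorder.close_job())"
```

```text
the job is handed in; nothing more can be done
None
```

The parts box is shut: the flap lies flat and its far edge is under the retaining lip. I handed the job in at about 12 s; no verdict was reported.

- **Folding:** I pushed the flap over from its outer side with the closed fingertips until it met the hard stop. The tip stood at z = 55.8 mm with 11 N on it; the flap's face should be at 56 mm.
- **Sliding:** With the flap held down, I pushed the rib to the end of its travel, where the force rose to 24 N. The tip position there works out to about 26 mm of slide. I then lifted off vertically.
- **Last checks:** With the arm clear, the scene and top views show the flap flat and staying shut. The rib sits at about 25 mm of slide, against the 20 mm needed. The pipe, bolt, tape measure, wood block and chalk look unmoved. I could not see the nuts under the closed flap, but nothing went into the box.
- **What went wrong:** My first approach, with the gripper tilted forward, ran joint 3 to the end of its range well clear of the box. I switched to a vertical gripper.

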